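# Hang two painted bells on the balance drying bar

### The arm

A 6-joint arm with a two-finger parallel gripper is mounted at the origin on the work surface. World frame = base frame: x ahead of the robot, y to its left, z up, the work surface at z = 0. Lengths are in mm, angles in rad, forces in N, time in s.
With the tool pointing down it reaches from about 350 to 775 mm from the base axis. Payload 7.3 kg.
Tool frame: the origin (TCP) lies midway between the tips of the shut fingers; the grasp point (between the pads) lies 19 mm behind it; z points along the fingers, y is the direction in which the jaws open and shut (so a half turn about z gives the same grasp; the last joint's range is limited). The gripper opens to 92 mm and grips with 3 to 60 N. Pads are 19 mm wide; open, the fingers measure 130 mm over their backs; the gripper's body (75 mm by 190 mm) begins 47 mm behind the grasp point.
Start: joints at [-1.446, 0.342, 1.524, -0, 1.275, -0.146], TCP at [140.461, -505.881, 226.741] pointing down, gripper open.
Joint ranges: [-2.53, 2.53], [-0.77, 2.02], [0.04, 2.7], [-1, 4.14], [0.28, 2.66], [-3.11, 3.11]. Speed limits (rad/s): [2.57, 2.57, 3.14, 3.14, 3.14, 3.14].

### API

Orientations are given as [roll, pitch, yaw] about the fixed x, y, z axes, in that order (R = Rz(yaw) Ry(pitch) Rx(roll)).
In Python, from plant import sensors, imaging, ticket gives the robot as it stands. The module is installed in compiled form; this text tells all that it offers.
- The arm moves only by the tool arm_command, never from a script. Its argument "increments" is one flat list of numbers, 5 for each row, row after row: the closure, from 0 (fully open) to 1 (shut), then the shift along the tool's x, y, z in mm, then the turn about the tool's z in degrees. In form: [hand, dx, dy, dz, spin, hand, dx, dy, dz, spin, ...]. A call has 1 to 20 rows; each row is the pose to reach, as a shift and turn from the pose commanded when the call began, along the tool's axes at that moment; what a row does not reach only later rows make up. A row lasts 1/8 s, in which the tool goes at most 62.5 mm and 10.7 degrees, less where a joint would pass 70% of its speed; a pose out of reach is approached as far as the arm can. A call with a gripper value outside its range is refused whole. The fingers move at their own pace and stop on an object; the grip force is fixed at half the most. Time passes only in rows, so rows that repeat a pose let the fingers close. It gives the time, the measured TCP pose, the force and the opening at its end, in the units of the state.
- sensors.get_obs(): the state, without advancing time (a new reading comes with each control period).
- imaging.capture(name): name is "scene" or "top" or "wrist"; returns the picture (420x560x3 uint8, blue, green, red); there is no depth.
- imaging.calibration(name): a dict with "fx", "fy", "cx", "cy" (pixels), "world_to_cam" (4x4, takes a point from world to camera coordinates); the wrist camera has in their place "hand_eye" (4x4, takes a point from camera to tool coordinates, whose origin is the TCP and whose axes are the flange's). Camera axes: x right, y down, z forward; pixel columns grow to the right and rows downward; lengths in mm; the calibration is good to about 2 mm. A picture is of the moment at which its call begins: read the wrist's pose just before it. calibration takes no time and is no camera call.
- ticket.close_job(): hands the job in, once; it reports no verdict.
The state is a dict: "time": time; "joint_positions": joint angles; "dq": joint speeds; "tau": joint torques, N m; "tool_pos": TCP position; "tcp_rot": TCP orientation; "contact_force": force on the tool from outside, world axes, zero at the start; "moment": the same for the moment, N m; "grip_width": finger opening in mm.
Only numpy, scipy, OpenCV 4.12 (cv2) and the standard library are available. Lean on these libraries where they do the work, as an engineer would, in place of code of your own. Each camera call takes 0.05 s, during which the arm holds its last target. There are 200 camera calls.

### The job

Hang the two freshly painted blue bells on the pivoting drying bar between the red ones, one on the left and then one on the right of the post or the other way about, sliding a hook along the bar as needed until the bar sits level. Handle them only by their hooks and wooden tabs, as wet paint must touch nothing, and ease each weight onto the bar before letting go, so that the bar never jerks, never tips as far as ten degrees and is never pressed hard. Leave the red bells where they hang and everything else on the table alone.

Things in the scene. Friction and masses are not known exactly. Their poses are not given: they have to be found in the camera images.
- rack: drying rack, fixed to the table: grey foot plate 110 x 220 x 16, steel post 17 dia, forked head 34 x 22 (x, y) reaching to 236 high. Origin: on the table under the post; +x away from the robot (yaw varies by up to 0.15 rad), y along the level bar. It carries the pivoting bar
- bar (a joint): tilt of the drying bar about the rack's x axis on its rubber-bushed pin, rad: 0 level, positive when the +y end is up. The rubber bush yields about 0.05 rad per 0.1 N m and settles in about 1 s; stops at +-0.24
- bar_top (a point): middle of the bar's top edge, 7 above the pivot pin and 230 above the table; y runs along the bar and tilts with it. Bar: aluminium flat 8 thick (x), 14 high, 520 long, with red end caps; hooks slide along its plain top edge and stay where left (friction about 0.6)
- ornament_a: light-blue cast bell with white bands (68 dia x 76 high), a rigid hook of bent aluminium strip above it and a wooden finger tab on top; 179 high, 0.15 to 0.41 kg in all: some are cast thin, some thick, which cannot be seen. Origin: centre of the bell's underside, z up. standing upright on the table at the start; its yaw varies by up to 0.4 rad, +x roughly away from the robot
- bell_a: the wet painted bell itself, carried rigidly by ornament_a (same origin)
- seat_a (a point): underside of the hook's bridge, 138 above the origin; rests on the bar's top edge when hung; axes as the body's. Bridge 24 wide (y). Lip at x +7.5 to +11.5 hangs to 10 below the seat; back strip, 18 wide, at x -7.5 to -11.5; foot strip 46 to 51 below. The throat opens to +x between lip and foot; the bar goes in there and lies along y under the bridge
- tab_a (a point): centre of the wooden finger tab of ornament_a: 10 thick (x), 22 wide (y), 35 tall; its lower edge is 6 above the seat; best held from above across its 22 mm width
- ornament_b: light-blue cast bell with gold bands (68 dia x 76 high), a rigid hook of bent aluminium strip above it and a wooden finger tab on top; 179 high, 0.15 to 0.41 kg in all: some are cast thin, some thick, which cannot be seen. Origin: centre of the bell's underside, z up. standing upright on the table at the start; its yaw varies by up to 0.4 rad, +x roughly away from the robot
- bell_b: the wet painted bell itself, carried rigidly by ornament_b (same origin)
- seat_b (a point): underside of the hook's bridge, 138 above the origin; rests on the bar's top edge when hung; axes as the body's. Bridge 24 wide (y). Lip at x +7.5 to +11.5 hangs to 10 below the seat; back strip, 18 wide, at x -7.5 to -11.5; foot strip 46 to 51 below. The throat opens to +x between lip and foot; the bar goes in there and lies along y under the bridge
- tab_b (a point): centre of the wooden finger tab of ornament_b: 10 thick (x), 22 wide (y), 35 tall; its lower edge is 6 above the seat; best held from above across its 22 mm width
- ornament_c: red bell (56 dia x 64) already hanging near one end of the bar, 215 from the middle, on the same sort of hook. Origin: centre of its underside
- ornament_d: red bell like the other and of the same weight, hanging 215 from the middle near the other end, so that the bar starts level. Origin: centre of its underside
- jar_green: bystander: paint jar with green lid, 58 dia x 75, loose. Origin: centre of its underside
- jar_orange: bystander: orange paint jar, 54 dia x 70, loose. Origin: centre of its underside
- fir_one: bystander: fir-tree figurine, 50 dia x 86, loose, between the two blue bells. Origin: centre of its underside
- fir_two: bystander: fir-tree figurine, 50 dia x 86, loose. Origin: centre of its underside
- blank_bell: bystander: unpainted bell, 54 dia x 60, loose. Origin: centre of its underside
- brush_pot: bystander: crock of brushes, 76 dia, 175 high with brushes, loose. Origin: centre of its underside

How it is judged (in metres and radians):
On the way, in this order (a step that is already met when the one before it is completed fails the run):
1. one blue bell hangs free on the bar (((z of seat_a in the frame of bar_top between -0.003 and 0.004 m and x of seat_a in the frame of bar_top between -0.006 and 0.006 m and angle between the y axis of ornament_a and the y axis of bar_top, either way round below 0.15 rad and angle between ornament_a's own z axis and vertical below 0.3 rad and contact force between ornament_a and rack above 0.3 N and contact force between each of the arm, the fingers and ornament_a below 0.05 N) or (z of seat_b in the frame of bar_top between -0.003 and 0.004 m and x of seat_b in the frame of bar_top between -0.006 and 0.006 m and angle between the y axis of ornament_b and the y axis of bar_top, either way round below 0.15 rad and angle between ornament_b's own z axis and vertical below 0.3 rad and contact force between ornament_b and rack above 0.3 N and contact force between each of the arm, the fingers and ornament_b below 0.05 N))), for 0.2 s.
2. both blue bells hang free on the bar, one on each side of the post (z of seat_a in the frame of bar_top between -0.003 and 0.004 m and x of seat_a in the frame of bar_top between -0.006 and 0.006 m and angle between the y axis of each of ornament_a, ornament_b and the y axis of bar_top, either way round below 0.15 rad and angle between each of ornament_a, ornament_b's own z axis and vertical below 0.3 rad and contact force between each of ornament_a, ornament_b and rack above 0.3 N and contact force between each of the arm, the fingers and ornament_a below 0.05 N and z of seat_b in the frame of bar_top between -0.003 and 0.004 m and x of seat_b in the frame of bar_top between -0.006 and 0.006 m and contact force between each of the arm, the fingers and ornament_b below 0.05 N and ((y of seat_a in the frame of bar_top above 0.03 m and y of seat_b in the frame of bar_top below -0.03 m) or (y of seat_a in the frame of bar_top below -0.03 m and y of seat_b in the frame of bar_top above 0.03 m))), for 0.2 s.
At the end, for the whole second after the job is handed in: Both blue bells hang by their hooks on the bar, seated on its top edge (within 4 mm) and in line with it, at least 30 mm from the middle on opposite sides, let go and at rest, and the bar is level within 0.01 rad (about 0.6 degree, 5 mm over its length) (all of step 2 and value of joint bar between -0.01 and 0.01 rad and velocity of joint bar between -0.03 and 0.03 rad/s and linear speed of each of ornament_a, ornament_b below 0.02 m/s); the robot touches nothing.
It fails at once if the bar tips 0.18 rad (about ten degrees) or more (value of joint bar above 0.18 rad or value of joint bar below -0.18 rad).
It fails at once if the bar jerks: swings faster than 0.35 rad/s once a blue bell has been picked up (distance of any of ornament_a, ornament_b from where it was at the start of the episode above 0.03 m and (velocity of joint bar above 0.35 rad/s or velocity of joint bar below -0.35 rad/s)).
It fails at once if wet paint touched: a blue bell is touched by the robot, the rack or another ornament (over 0.5 N) (contact force between any of the arm, the fingers, rack, ornament_c, ornament_d, ornament_b and bell_a above 0.5 N or contact force between any of the arm, the fingers, rack, ornament_c, ornament_d, ornament_a and bell_b above 0.5 N).
It fails at once if the bar or rack is pressed hard: more than 12 N by a blue bell's hook, or more than 4 N by the robot itself (contact force between any of ornament_a, ornament_b and rack above 12 N or contact force between any of the arm, the fingers and rack above 4 N).
It fails at once if a red bell is shifted by more than 20 mm along the bar or knocked off, or a bystander on the table is moved by more than 20 mm (distance of any of ornament_c, ornament_d from where it was at the start of the episode above 0.06 m or y of ornament_c in the frame of bar_top between -0.195 and 0.195 m or y of ornament_d in the frame of bar_top between -0.195 and 0.195 m or distance of any of jar_green, jar_orange, fir_one, fir_two, blank_bell, brush_pot from where it was at the start of the episode above 0.02 m).
It also fails if it takes over 72 s, if anything falls off the work surface, if the arm or the gripper's body presses on something with over 40 N, if the wrist force passes 120 N, or if a joint passes its speed limit or range.

## Working session

There is one attempt and no reset: what is moved stays moved. The work goes in short steps, Python scripts to look and compute and a tool call to move; the robot and the scene stay as the last step left them, time stands still between calls to the robot, and variables do not carry over. Pictures are saved under pics/ and viewed, about 8 in all and at most 12, crops included, and the job is handed in when it is done.

Besides the shell and the picture viewer there is one more tool, called after "Emit:" as name(argument=value, ...) on one line, values as JSON. arm_command: Moves the arm, as the interface text tells. Its arguments: {"type":"object","properties":{"increments":{"type":"array","items":{"type":"number"}}},"required":["increments"]}

```bash
mkdir -p pics; python3 - <<'E'
from plant import sensors, imaging
import cv2,numpy as np
np.set_printoptions(precision=3,suppress=True)
print(sensors.get_obs())
for n in("scene","top"):
    cv2.imwrite(f"pics/{n}0.png",imaging.capture(n)); print(imaging.calibration(n))
print(imaging.calibration("wrist"))
E
```

```text
{'time': 0.0, 'joint_positions': array([-1.446,  0.343,  1.525, -0.   ,  1.275, -0.146]), 'dq': array([ 0.   , -0.001,  0.001, -0.001,  0.002, -0.   ]), 'tau': array([  0.003, -43.123, -24.422,   0.072,   0.056,  -0.   ]), 'tool_pos': array([ 140.409, -505.452,  226.057]), 'tcp_rot': array([-3.14 , -0.   ,  0.271]), 'contact_force': array([-0.189,  0.072, -0.674]), 'moment': array([0.031, 0.013, 0.033]), 'grip_width': 91.95542144031099}
{'fx': 482.71831600443545, 'fy': 482.71831600443545, 'cx': 287.1331433839758, 'cy': 208.24995971516222, 'world_to_cam': array([[  -0.644,    0.765,   -0.   ,  306.448],
       [   0.447,    0.376,   -0.812, -126.974],
       [  -0.621,   -0.523,   -0.584, 1689.777],
       [   0.   ,    0.   ,    0.   ,    1.   ]])}
{'fx': 469.03691706995266, 'fy': 469.03691706995266, 'cx': 274.09469233473925, 'cy': 204.7098217282607, 'world_to_cam': array([[  -0.003,   -1.   ,   -0.009,   42.764],
       [  -0.996,    0.003,   -0.088,  541.77 ],
       [   0.088,    0.009,   -0.996, 1194.964],
       [   0.   ,    0.   ,    0.   ,    1.   ]])}
{'fx': 348.247940192863, 'fy': 348.247940192863, 'cx': 282.1688352364736, 'cy': 204.80059834643546, 'hand_eye': array([[  -0.   ,   -0.965,   -0.261,   69.747],
       [   1.   ,   -0.   ,   -0.   ,    1.16 ],
       [   0.   ,   -0.261,    0.965, -158.057],
       [   0.   ,    0.   ,    0.   ,    1.   ]])}
```

View pics/scene0.png

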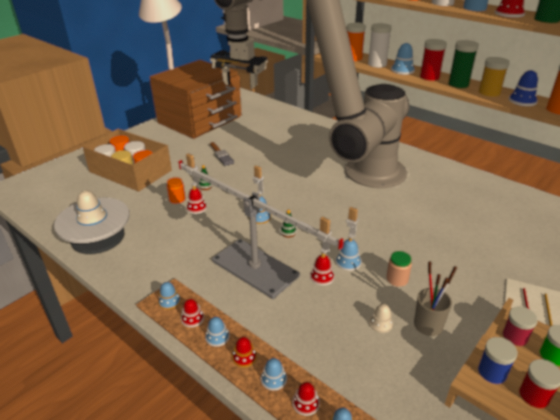

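View pics/top0.png

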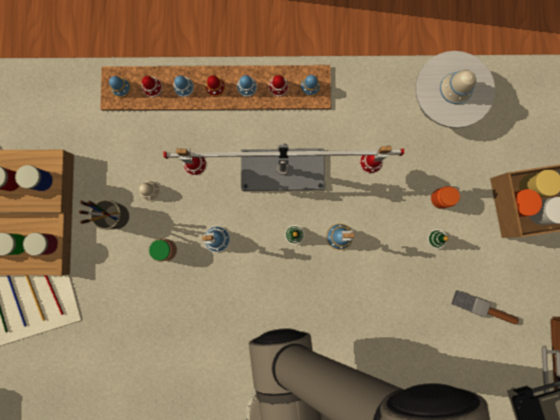

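The scene shows the bar running from about (180,163) to (343,243), with bells at (260,210) and (348,250). In the top view the bar runs (165,154)–(402,152), the blue bells are at (216,238) and (340,237), and their wooden tabs are near (210,237) and (347,237).

```bash
cat > h.py <<'E'
import cv2,numpy as np
from plant import sensors,imaging
from scipy.spatial.transform import Rotation as R
np.set_printoptions(precision=2,suppress=True)
def cam(n,obs=None):
    c=imaging.calibration(n)
    if n=="wrist":
        T=np.eye(4);T[:3,:3]=R.from_euler('xyz',obs["tcp_rot"]).as_matrix();T[:3,3]=obs["tool_pos"]
        M=T@c["hand_eye"]
    else: M=np.linalg.inv(c["world_to_cam"])
    return c,M
def ray(n,uv,z,obs=None):
    c,M=cam(n,obs); d=M[:3,:3]@[(uv[0]-c["cx"])/c["fx"],(uv[1]-c["cy"])/c["fy"],1]
    o=M[:3,3]; return o+d*(z-o[2])/d[2]
def proj(n,p,obs=None):
    c,M=cam(n,obs); q=np.linalg.inv(M)@[*p,1]; return np.array([c["fx"]*q[0]/q[2]+c["cx"],c["fy"]*q[1]/q[2]+c["cy"]])
def caps(im):
    """end-cap centroids in scene image"""
    pass
E
python3 - <<'E'
from h import *
t=cv2.imread("pics/top0.png")
for l,uv,z in(("capL",(166,155),230),("capR",(402,152),230),("tabL",(211,237),175),("tabR",(347,237),175),("bellL",(217,238),60),("bellR",(340,237),60),("fir1",(293,235),60)): print(l,ray("top",uv,z))
s=cv2.imread("pics/scene0.png")
a=cv2.resize(s[130:290,160:400],None,fx=2.9,fy=2.9,interpolation=cv2.INTER_CUBIC)
b=cv2.resize(t[130:260,150:420],None,fx=2.6,fy=2.6,interpolation=cv2.INTER_CUBIC)[:,:696]
c=np.zeros((340,702,3),np.uint8)
cv2.imwrite("pics/b.png",b)
hs=cv2.cvtColor(t,cv2.COLOR_BGR2HSV)
m=cv2.inRange(hs,(0,150,70),(8,255,255))|cv2.inRange(hs,(172,150,70),(180,255,255))
n,l,st,ce=cv2.connectedComponentsWithStats(m)
print([(st[i],ce[i]) for i in range(1,n) if 130<ce[i][1]<200 and st[i][4]>3])
hs=cv2.cvtColor(s,cv2.COLOR_BGR2HSV)
m=cv2.inRange(hs,(0,150,70),(8,255,255))|cv2.inRange(hs,(172,150,70),(180,255,255))
n,l,st,ce=cv2.connectedComponentsWithStats(m)
print([(st[i],ce[i]) for i in range(1,n) if 140<ce[i][1]<290 and 160<ce[i][0]<400 and st[i][4]>3])
E
```

```text
capL [633.47 275.01 230.  ]
capR [ 637.84 -239.08  230.  ]
tabL [455.65 182.88 175.  ]
tabR [ 454.82 -124.71  175.  ]
bellL [455.35 184.32  60.  ]
bellR [ 457.02 -123.94   60.  ]
fir1 [462.34  -6.35  60.  ]
[(array([401, 149,   3,   5,  15], dtype=int32), array([402., 151.])), (array([164, 152,   3,   6,  12], dtype=int32), array([164.67, 154.42])), (array([361, 155,  11,  18,  58], dtype=int32), array([364.48, 164.62])), (array([366, 155,  15,  13, 103], dtype=int32), array([371.46, 160.5 ])), (array([186, 157,  11,  12,  55], dtype=int32), array([191.85, 163.09])), (array([374, 169,   5,   3,   6], dtype=int32), array([375.67, 169.67])), (array([188, 171,   5,   3,   9], dtype=int32), array([189.78, 172.11])), (array([432, 188,  19,  20,  97], dtype=int32), array([437.18, 199.53])), (array([516, 191,   6,  17,  30], dtype=int32), array([517.8 , 198.47]))]
[(array([179, 161,   3,   3,   7], dtype=int32), array([179.86, 161.71])), (array([189, 188,  13,  13, 128], dtype=int32), array([194.82, 194.52])), (array([188, 201,  18,  10, 101], dtype=int32), array([196.81, 206.32])), (array([338, 239,   5,  10,  38], dtype=int32), array([340.32, 243.45])), (array([315, 255,  16,  16, 191], dtype=int32), array([322.64, 263.17])), (array([312, 271,  21,  12, 152], dtype=int32), array([321.77, 277.01]))]
```

View pics/b.png

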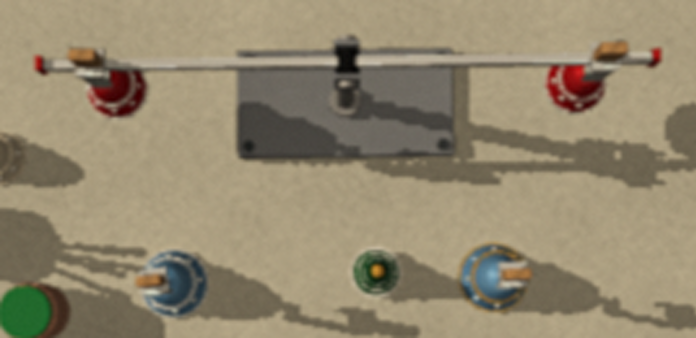

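The top crop shows a white-banded bell (A) at left with its tab at about (150,281), and a gold-banded one (B) at right with its tab at (515,273). The bar is a straight line from (40,65) to (655,57). In world coordinates, A ≈ (456,184), B ≈ (456,-124), and the bar middle ≈ (637,19.5) with yaw ≈ 0.01. I'll move above B first.

Emit:
arm_command(increments=[0,0,0,-44,0,0,60,-42,-44,3,0,120,-84,-44,9,0,180,-126,-44,15.5,0,240,-168,-44,15.5,0,300,-210,-44,15.5,0,360,-252,-44,15.5,0,405,-283,-44,15.5,0,405,-283,-44,15.5,0,405,-283,-44,15.5,0,405,-283,-44,15.5])

```text
time: 1.48
tool_pos: [454.7, -124.8, 270.3]
tcp_rot: [3.141, 0.001, 0.001]
contact_force: [-0.1, -0.5, -1.4]
grip_width: 91.7
```

```bash
python3 - <<'E'
from h import *
o=sensors.get_obs(); im=imaging.capture("wrist"); cv2.imwrite("pics/w1.png",im)
print(o["time"],o["tool_pos"],o["tcp_rot"],o["contact_force"])
hs=cv2.cvtColor(im,cv2.COLOR_BGR2HSV)
u=proj("wrist",(455,-124.7,175),o);print(u)
m=cv2.inRange(hs,(8,90,90),(20,255,255)); n,l,st,ce=cv2.connectedComponentsWithStats(m)
for i in range(1,n):
    if st[i][4]>80: print(st[i],ce[i],cv2.minAreaRect(np.argwhere(l==i)[:,::-1].astype(np.float32)))
E
```

```text
1.475 [ 454.66 -124.82  270.33] [3.14 0.   0.  ] [-0.06 -0.46 -1.36]
[280.6  206.32]
[ 494   50   66   57 3117] [530.08  80.54] ((526.5, 78.0), (56.0, 65.0), 90.0)
[264 150  47  42 217] [289.5  168.56] ((286.3696594238281, 169.91441345214844), (40.2963752746582, 45.78566360473633), 86.42366790771484)
[163 170  12  10  98] [168.38 174.32] ((168.5, 174.5), (9.0, 11.0), 90.0)
[526 181  14  12 107] [532.94 186.56] ((532.7500610351562, 186.25001525878906), (11.31370735168457, 12.020814895629883), 45.0)
[273 190  29  21 555] [287.29 200.36] ((287.0, 200.0), (20.0, 28.0), 90.0)
[ 461  259   35   62 1115] [481.07 289.65] ((478.457763671875, 289.4252624511719), (61.8418083190918, 32.57258224487305), 87.0643310546875)
[ 70 261  19  59 374] [ 76.46 291.28] ((78.16332244873047, 289.6319580078125), (15.686875343322754, 58.481773376464844), 3.945185899734497)
[ 266  332  294   11 1785] [431.72 338.07] ((412.4979553222656, 336.8822326660156), (9.235440254211426, 293.0290222167969), 89.80445861816406)
```

View pics/w1.png

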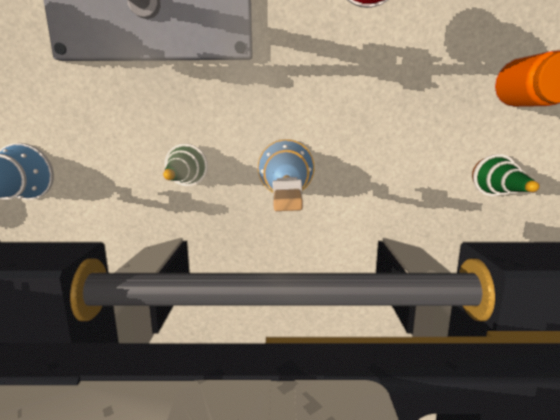

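The wrist view shows the tab at about (287,200), with a bright top face over rows ≈197–211. The bell is above it at (286,167). Next I'll measure that top face.

```bash
cat >> h.py <<'E'
def tabpix(im,c,r=45):
    x0,y0=int(c[0]-r),int(c[1]-r); s=im[y0:y0+2*r,x0:x0+2*r]; hs=cv2.cvtColor(s,cv2.COLOR_BGR2HSV)
    m=cv2.inRange(hs,(5,100,150),(20,255,255)); n,l,st,ce=cv2.connectedComponentsWithStats(m)
    i=1+np.argmax(st[1:,4]); pts=np.argwhere(l==i)[:,::-1].astype(np.float32)+[x0,y0]
    return st[i],cv2.minAreaRect(pts.astype(np.float32)),pts
E
python3 - <<'E'
from h import *
im=cv2.imread("pics/w1.png");o=sensors.get_obs()
st,r,p=tabpix(im,(287,200)); print(st,r)
hs=cv2.cvtColor(im,cv2.COLOR_BGR2HSV); print(hs[186:216,287])
b=cv2.boxPoints(r);print([ray("wrist",q,179,o) for q in b])
# edge slope of bottom edge
cols=np.arange(276,299);bot=[p[p[:,0]==c][:,1].max() for c in cols];print(np.polyfit(cols,bot,1))
E
```

```text
[ 32  38  28  18 354] ((287.5, 201.5), (17.0, 27.0), 90.0)
[[ 15  34 213]
 [ 13  32 212]
 [ 14  35 202]
 [ 15  54 166]
 [ 15  89 138]
 [ 15 105 129]
 [ 15 105 131]
 [ 15 106 132]
 [ 15 106 132]
 [ 15 109 133]
 [ 15 108 134]
 [ 15 110 139]
 [ 15 118 158]
 [ 15 127 187]
 [ 15 128 199]
 [ 15 129 200]
 [ 15 129 197]
 [ 16 128 191]
 [ 15 127 189]
 [ 15 127 186]
 [ 15 127 186]
 [ 15 128 187]
 [ 15 127 187]
 [ 15 124 181]
 [ 15 101 179]
 [ 17  66 197]
 [ 18  56 211]
 [ 18  52 214]
 [ 18  53 216]
 [ 18  53 217]]
[array([ 466.03, -120.44,  179.  ]), array([ 466.03, -140.3 ,  179.  ]), array([ 453.02, -140.48,  179.  ]), array([ 453.03, -120.36,  179.  ])]
[ -0.06 225.58]
```

The tab centre is at about (457.4, -129.8) with yaw ≈ +0.06. Next: descend and grip.

Emit:
arm_command(increments=[0,3,5,40,-3.4,0,3,5,90,-3.4,0,3,5,121,-3.4,0,3,5,121,-3.4,0.6,3,5,121,-3.4,1,3,5,121,-3.4,1,3,5,121,-3.4,1,3,5,121,-3.4,1,3,5,121,-3.4])

```text
time: 2.65
tool_pos: [458.1, -129.8, 149.9]
tcp_rot: [3.141, -0.0, 0.06]
contact_force: [0.1, 0.4, 1.3]
grip_width: 46.6
```

```bash
cat >> h.py <<'E'
def avg(k=6,name="scene"):
    F=[];im=None
    for _ in range(k): im=imaging.capture(name);o=sensors.get_obs();F.append(np.r_[o["contact_force"],o["moment"]])
    print(o["time"],o["tool_pos"],o["tcp_rot"],o["grip_width"],"F",np.mean(F,0),np.std(F,0)[:3]); return im
E
python3 -c "
from h import *
avg(4)"
```

```text
2.85 [ 457.98 -129.83  149.68] [3.14 0.   0.06] 30.430320684889466 F [0.02 0.02 0.23 0.04 0.   0.01] [0.48 0.31 0.23]
```

Emit:
arm_command(increments=[1,0,0,0,0,1,0,0,0,0,1,0,0,0,0,1,0,0,0,0])

```text
time: 3.35
tool_pos: [457.9, -129.7, 149.6]
tcp_rot: [-3.141, 0.0, 0.06]
contact_force: [-0.4, 1.1, 0.9]
grip_width: 21.6
```

```bash
python3 -c "
from h import *
avg(4)"
```

```text
3.55 [ 457.94 -129.77  149.65] [-3.14  0.    0.06] 21.7750517572314 F [ 0.35  1.81 -1.11  0.34  0.02 -0.02] [0.56 0.67 0.48]
```

Emit:
arm_command(increments=[1,0,0,-5,0,1,0,0,-20,0,1,0,0,-50,0,1,0,0,-85,0,1,0,0,-115,0,1,0,0,-115,0,1,0,0,-115,0])

```text
time: 4.42
tool_pos: [457.3, -129.6, 263.3]
tcp_rot: [-3.141, 0.002, 0.06]
contact_force: [-0.3, 0.1, -3.6]
grip_width: 21.8
```

```bash
python3 -c "
from h import *
avg(6); o=sensors.get_obs(); cv2.imwrite('pics/w2.png',imaging.capture('wrist')); print(o['tool_pos'])"
```

```text
4.725 [ 457.76 -129.77  263.95] [-3.14  0.    0.06] 21.837874001096562 F [ 0.02 -0.17 -3.76  0.01  0.01 -0.  ] [0.33 0.62 0.44]
[ 457.76 -129.77  263.95]
```

View pics/w2.png

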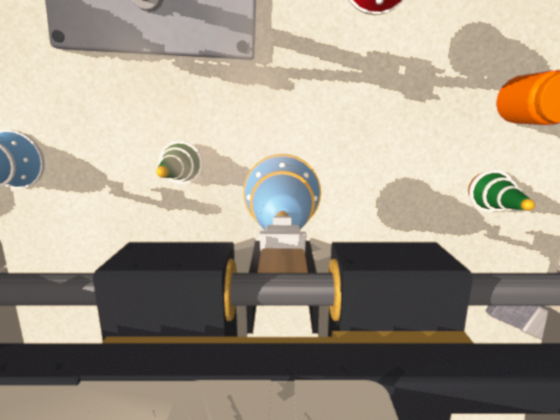

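The bell is lifted cleanly: the grip is on the tab and the hook sits at about (282,235). The weight is roughly 3.2 N, so ~0.33 kg. Now approach the bar at y ≈ -40 (60 mm right of the middle), stopping 60 mm short.

Emit:
arm_command(increments=[1,10,-7,0,0,1,40,-27,0,1,1,70,-47,0,2,1,100,-66,0,2.9,1,118,-78,0,2.9,1,124,-82,0,2.9,1,124,-82,0,2.9,1,124,-82,0,2.9])

```text
time: 5.78
tool_pos: [576.4, -41.1, 264.8]
tcp_rot: [3.141, 0.0, 0.008]
contact_force: [-0.6, 0.4, -2.8]
grip_width: 21.8
```

```bash
python3 - <<'E'
from h import *
avg(3); o=sensors.get_obs(); im=imaging.capture('wrist'); cv2.imwrite('pics/w3.png',im); print(o['tool_pos'])
for y in (-100,-60,-40,0): print(y,proj("wrist",(637,y,230),o))
x,y,z=o['tool_pos'];print("lip",proj("wrist",(x+11.5,y,z-11.65-10),o),proj("wrist",(x+11.5,y,z-11.65),o))
E
```

```text
5.925 [576.53 -41.15 264.98] [ 3.14 -0.    0.01] 21.953867835393737 F [ 0.16 -0.23 -4.03  0.04  0.01  0.03] [0.15 0.17 0.13]
[576.53 -41.15 264.98]
-100 [389.5  129.95]
-60 [315.81 129.35]
-40 [278.94 129.06]
0 [205.16 128.46]
lip [280.34 222.67] [280.24 228.69]
```

View pics/w3.png

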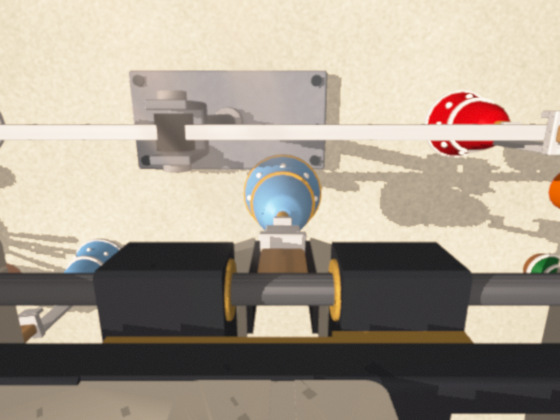

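The bar crosses at row ≈132, nearly horizontal. The head is at (175,131), and the hook bridge is centred at (282,238). Next I'll measure the bar line.

```bash
python3 - <<'E'
from h import *
o=sensors.get_obs(); im=cv2.imread('pics/w3.png'); hs=cv2.cvtColor(im,cv2.COLOR_BGR2HSV)
for c in(215,270,310):print(c,hs[120:146,c,1],hs[120:146,c,2])
R0=[]
for c in list(range(195,330,5)):
    col=hs[115:150,c,1].astype(int); r=np.where(col<24)[0]+115
    r=r[(r>120)&(r<142)]
    if len(r): R0.append((c,r.min(),r.max()))
print(R0)
print(hs[220:256,282,:])
E
```

```text
215 [32 33 34 36 33 25 17 14 14 14 15 16 17 16 18 17 18 17 18 24 24 20 21 22
 19 22] [110 109 111 122 172 230 246 248 249 248 248 248 247 246 246 246 246 246
 243 227 201 187 186 187 185 185]
270 [21 23 22 26 30 26 18 18 18 18 19 19 18 18 19 18 19 18 19 26 25 20 19 19
 20 18] [190 190 184 174 189 227 241 244 244 244 243 243 242 241 241 242 242 242
 240 225 202 189 186 186 187 185]
310 [14 14 13 16 24 23 17 15 15 15 16 16 16 16 17 17 17 16 18 28 23 19 14 14
 14 12] [182 182 181 179 189 231 245 248 248 247 246 246 245 245 245 245 246 246
 243 222 167 135 127 125 126 123]
[(195, np.int64(121), np.int64(138)), (200, np.int64(121), np.int64(138)), (205, np.int64(126), np.int64(138)), (210, np.int64(126), np.int64(138)), (215, np.int64(126), np.int64(141)), (220, np.int64(126), np.int64(141)), (225, np.int64(126), np.int64(141)), (230, np.int64(125), np.int64(141)), (235, np.int64(126), np.int64(141)), (240, np.int64(126), np.int64(141)), (245, np.int64(126), np.int64(141)), (250, np.int64(126), np.int64(141)), (255, np.int64(126), np.int64(141)), (260, np.int64(126), np.int64(141)), (265,
[... 316 characters left out ...]
nt64(141)), (310, np.int64(121), np.int64(141)), (315, np.int64(121), np.int64(141)), (320, np.int64(121), np.int64(141)), (325, np.int64(126), np.int64(138))]
[[ 13  17 240]
 [ 15  17 240]
 [ 16  18 240]
 [ 14  18 238]
 [ 16  25 227]
 [ 14  29 191]
 [ 12  27 160]
 [ 16  28 155]
 [ 11  26 156]
 [ 12  29 160]
 [ 12  29 159]
 [ 12  28 157]
 [ 12  28 156]
 [ 14  30 169]
 [ 14  29 208]
 [ 16  23 231]
 [ 15  19 238]
 [ 14  18 238]
 [ 17  22 229]
 [ 15  28 222]
 [ 14  29 220]
 [ 14  31 215]
 [ 14  28 198]
 [ 14  30 185]
 [ 15  28 181]
 [ 14  28 181]
 [ 14  28 181]
 [ 12  32 174]
 [ 14  56 149]
 [ 14  95 129]
 [ 14 111 124]
 [ 15 111 122]
 [ 15 114 123]
 [ 15 114 121]
 [ 14 117 122]
 [ 14 114 123]]
```

Bar is at x ≈ 635.5 against a seat at x ≈ 575.3, and the yaw agrees. Advance 60 mm, then drop to just above the bar.

Emit:
arm_command(increments=[1,8,0,1,0,1,20,0,1,0,1,32,0,1,0,1,44,0,1,0,1,54,0,1,0,1,60,0,1,0,1,60,0,1,0,1,60,0,5,0,1,60,0,10,0,1,60,0,15,0,1,60,0,18,0,1,60,0,19,0,1,60,0,19,0])

```text
time: 7.6
tool_pos: [636.9, -40.1, 245.7]
tcp_rot: [3.141, -0.0, 0.009]
contact_force: [-0.5, -0.6, -3.4]
grip_width: 21.9
```

```bash
python3 - <<'E'
from h import *
cv2.imwrite("pics/s1.png",avg(4)); o=sensors.get_obs(); im=imaging.capture('wrist'); cv2.imwrite('pics/w4.png',im)
im=cv2.resize(im[180:300,180:380],None,fx=2,fy=2,interpolation=cv2.INTER_CUBIC)
s=cv2.resize(cv2.imread("pics/s1.png")[130:290,160:400],None,fx=2,fy=2,interpolation=cv2.INTER_CUBIC)
c=np.zeros((560,480,3),np.uint8);c[:240,:400]=im;c[240:]=s;cv2.imwrite("pics/c1.png",c)
E
```

```text
7.8 [636.96 -40.09 245.88] [ 3.14 -0.    0.01] 21.729389018503717 F [ 0.17 -0.15 -3.35  0.02 -0.    0.02] [0.46 0.36 0.29]
```

View pics/c1.png

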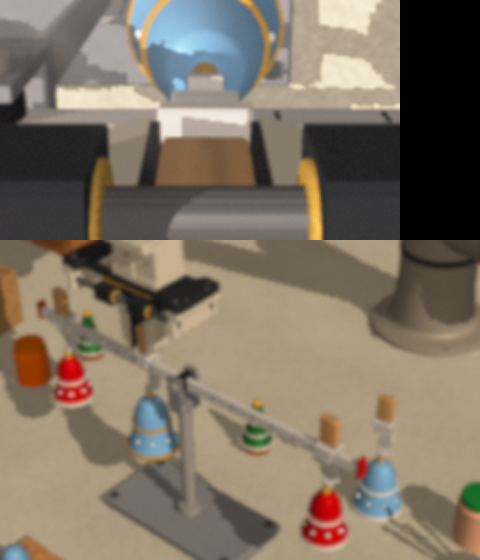

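The hook straddles the bar with the bell clear of the post. Now lower slowly.

Emit:
arm_command(increments=[1,0,0,1,0,1,0,0,2,0,1,0,0,3,0,1,0,0,3.7,0,1,0,0,4.4,0,1,0,0,5.1,0,1,0,0,5.8,0,1,0,0,6.5,0,1,0,0,6.5,0,1,0,0,6.5,0])

```text
time: 9.1
tool_pos: [637.0, -40.2, 239.3]
tcp_rot: [3.141, -0.0, 0.009]
contact_force: [-0.4, -1.1, -2.4]
grip_width: 22.0
```

```bash
cat >> h.py <<'E'
def red(im):
    hs=cv2.cvtColor(im,cv2.COLOR_BGR2HSV)
    m=cv2.inRange(hs,(0,150,70),(8,255,255))|cv2.inRange(hs,(172,150,70),(180,255,255))
    n,l,st,ce=cv2.connectedComponentsWithStats(m)
    return [(int(st[i][4]),ce[i]) for i in range(1,n) if 140<ce[i][1]<300 and 165<ce[i][0]<380 and st[i][4]>3]
def redshift(a,b):
    """signed-tilt from phase-correlated vertical shift of end regions vs start picture; returns per-end shift px (dx,dy)"""
    o=[]
    for x0,y0,w,h in((172,150,34,68),(300,225,46,64)):
        f=lambda i:i[y0:y0+h,x0:x0+w]
        g=lambda i:np.clip(f(i)[:,:,2].astype(np.float32)-f(i)[:,:,1],0,None)
        A,B=g(a),g(b); ya,xa=np.mgrid[:h,:w]
        A[A<60]=0;B[B<60]=0
        c=lambda M:np.array([(M*xa).sum(),(M*ya).sum()])/M.sum()
        o.append(c(B)-c(A))
    return o
E
python3 - <<'E'
from h import *
a=cv2.imread("pics/scene0.png"); b=avg(6); cv2.imwrite("pics/s2.png",b)
print(redshift(a,cv2.imread("pics/s1.png")),redshift(a,b)); print(red(b))
for th in(0,.1):
  for s in(-215,215): print(th,proj("scene",(636,17+s,170+s*th)))
E
```

```text
9.4 [636.94 -40.17 239.25] [ 3.14 -0.    0.01] 21.90349924537407 F [-0.11 -1.25 -1.94 -0.19  0.06  0.  ] [0.59 0.29 0.48]
[array([2.08, 1.86]), array([ 0.02, -0.03])] [array([2.78, 3.96]), array([ 1.49, -2.78])]
[(6, array([180.33, 166.17])), (126, array([195.92, 197.98])), (105, array([198.13, 209.92])), (36, array([340.56, 238.72])), (191, array([324.09, 260.15])), (155, array([324.01, 274.35]))]
0 [192.47 187.65]
0 [320.41 255.93]
0.1 [193.38 194.27]
0.1 [320.8  248.56]
```

Emit:
arm_command(increments=[1,0,0,0.6,0,1,0,0,1.2,0,1,0,0,1.8,0,1,0,0,2.4,0,1,0,0,2.9,0,1,0,0,2.9,0,1,0,0,2.9,0,1,0,0,2.9,0])

```text
time: 10.4
tool_pos: [636.9, -40.2, 236.4]
tcp_rot: [3.141, -0.0, 0.009]
contact_force: [-0.0, -3.0, -0.9]
grip_width: 21.5
```

```bash
cat >> h.py <<'E'
R0={'l':194.52,'l2':206.32,'c':243.45,'r':263.17,'r2':277.01}
def tilt(b,p=0):
    """scene rows of red parts -> tilt estimates (area-weighted components near each bell/cap)"""
    hs=cv2.cvtColor(b,cv2.COLOR_BGR2HSV)
    out=[]
    for im in (cv2.imread("pics/scene0.png"),b):
        L=sorted([c for c in red(im) if c[0]>25],key=lambda c:c[1][0]); out.append(L)
    def near(u,L): return [c for c in L if abs(c[1][0]-u)<12]
    r=[]
    for u in(196,322,340.5):
        f=lambda L:sorted([c for c in L if abs(c[1][0]-u)<9],key=lambda c:c[1][1])
        A,B=f(out[0]),f(out[1])
        if len(A)==len(B): r.append([round(y[1][1]-x[1][1],2) for x,y in zip(A,B)])
        else: r.append((len(A),len(B)))
    print("dv px",r, "tilt~ left/66, -right/74")
E
python3 - <<'E'
from h import *
b=avg(6); cv2.imwrite("pics/s3.png",b); tilt(b)
E
```

```text
10.7 [636.95 -40.11 236.35] [ 3.14 -0.    0.01] 21.734008566253387 F [ 0.14 -3.31 -0.18 -0.53  0.03  0.01] [0.32 0.6  0.42]
dv px [[np.float64(7.67), np.float64(7.64)], [np.float64(-6.65), np.float64(-6.01)], [np.float64(-10.56)]] tilt~ left/66, -right/74
```

Tilt is ≈0.11 rad and the weight is fully on the bar. I'll relax sideways slightly and open the fingers slowly, so the tab can tilt in gently with the bar.

Emit:
arm_command(increments=[1,0,0.4,0,0,0.8,0,0.6,0,0,0.77,0,0.6,0,0,0.765,0,0.6,0,0,0.76,0,0.6,0,0,0.755,0,0.6,0,0,0.75,0,0.6,0,0,0.745,0,0.6,0,0,0.74,0,0.6,0,0,0.735,0,0.6,0,0,0.73,0,0.6,0,0,0.72,0,0.6,0,0,0.71,0,0.6,0,0,0.7,0,0.6,0,0,0.68,0,0.6,0,0,0.66,0,0.6,0,0,0.64,0,0.6,0,0,0.62,0,0.6,0,0,0.6,0,0.6,0,0,0.6,0,0.6,0])

```text
schema error: expected a multiple of 5 numbers
```

```bash
python3 - <<'E'
from h import *
b=avg(6); cv2.imwrite("pics/s4.png",b); tilt(b)
s=cv2.resize(b[130:290,160:400],None,fx=2.5,fy=2.5,interpolation=cv2.INTER_CUBIC)
cv2.imwrite("pics/c2.png",s)
E
```

```text
11.0 [636.93 -40.11 236.31] [ 3.14 -0.    0.01] 21.693801164145135 F [-0.33 -3.58  0.16 -0.55  0.02  0.  ] [0.61 0.56 0.48]
dv px [[np.float64(7.63), np.float64(7.67)], [np.float64(-6.72), np.float64(-5.99)], [np.float64(-10.56)]] tilt~ left/66, -right/74
```

View pics/c2.png

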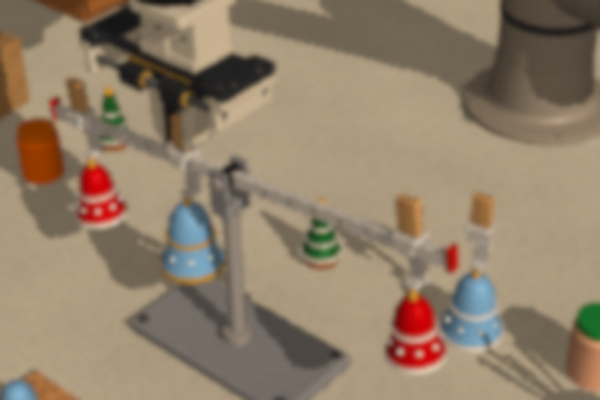

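The picture shows B hooked on a tilted bar and clear of the post. The move was refused because the last row was short, so I'm resending it.

Emit:
arm_command(increments=[1,0,0.4,0,0,0.8,0,0.6,0,0,0.77,0,0.6,0,0,0.765,0,0.6,0,0,0.76,0,0.6,0,0,0.755,0,0.6,0,0,0.75,0,0.6,0,0,0.745,0,0.6,0,0,0.74,0,0.6,0,0,0.735,0,0.6,0,0,0.73,0,0.6,0,0,0.72,0,0.6,0,0,0.71,0,0.6,0,0,0.7,0,0.6,0,0,0.68,0,0.6,0,0,0.66,0,0.6,0,0,0.64,0,0.6,0,0,0.62,0,0.6,0,0])

```text
time: 13.25
tool_pos: [636.9, -40.6, 236.3]
tcp_rot: [3.142, -0.0, 0.009]
contact_force: [0.1, -0.3, 0.2]
grip_width: 34.4
```

```bash
python3 - <<'E'
from h import *
b=avg(6); cv2.imwrite("pics/s4.png",b); tilt(b)
E
```

```text
13.55 [636.9  -40.65 236.32] [ 3.14 -0.    0.01] 34.56657586348143 F [ 0.1  -0.04 -0.05  0.01  0.03  0.02] [0.5  0.47 0.55]
dv px [[np.float64(8.41), np.float64(8.3)], [np.float64(-7.35), np.float64(-6.83)], [np.float64(-11.68)]] tilt~ left/66, -right/74
```

B hangs free: force is back to baseline and tilt is steady at ≈0.12 rad. Now retract upward, back off and go over to A.

Emit:
arm_command(increments=[0.58,0,0,-3,0,0.55,0,0,-15,0,0.55,0,0,-35,0,0.55,0,0,-55,0,0.5,-40,0,-55,0,0.4,-90,-10,-55,0,0.2,-140,-60,-55,0,0,-180,-115,-50,0,0,-180,-170,-40,0,0,-180,-229,-34,0,0,-180,-229,-34,0,0,-180,-229,-34,0,0,-180,-229,-34,0])

```text
time: 15.18
tool_pos: [455.3, 185.5, 270.8]
tcp_rot: [3.141, -0.001, 0.007]
contact_force: [-0.4, 0.3, -0.1]
grip_width: 91.7
```

```bash
python3 - <<'E'
from h import *
b=avg(3); cv2.imwrite("pics/s5.png",b); tilt(b)
o=sensors.get_obs(); im=imaging.capture("wrist"); cv2.imwrite("pics/w5.png",im)
print(o["tool_pos"],o["tcp_rot"]); g=proj("wrist",(457,187,175),o); print(g)
st,r,p=tabpix(im,g); print(st,r)
b=cv2.boxPoints(r);print([ray("wrist",q,179,o) for q in b])
for c in np.unique(p[:,0])[::2]: q=p[p[:,0]==c][:,1]; print(int(c),q.min(),q.max(),end='; ')
E
```

```text
15.325 [455.23 185.57 270.54] [ 3.14 -0.    0.01] 91.77321486857917 F [ 0.13 -0.12  0.31  0.01  0.02  0.01] [0.52 0.39 0.71]
dv px [[np.float64(8.49), np.float64(8.29)], [np.float64(-7.37), np.float64(-6.82)], [np.float64(-11.73)]] tilt~ left/66, -right/74
[455.23 185.57 270.54] [ 3.14 -0.    0.01]
[278.86 204.59]
[ 24  39  29  21 395] ((271.0, 208.0), (20.0, 28.0), 90.0)
[array([463.01, 203.13, 179.  ]), array([463.15, 182.45, 179.  ]), array([447.69, 182.32, 179.  ]), array([447.55, 203.32, 179.  ])]
257 209.0 211.0; 259 203.0 218.0; 261 199.0 218.0; 263 198.0 218.0; 265 198.0 218.0; 267 202.0 217.0; 269 205.0 217.0; 271 205.0 217.0; 273 205.0 217.0; 275 205.0 216.0; 277 205.0 216.0; 279 204.0 216.0; 281 204.0 216.0; 283 204.0 215.0; 285 207.0 214.0;
```

View pics/w5.png

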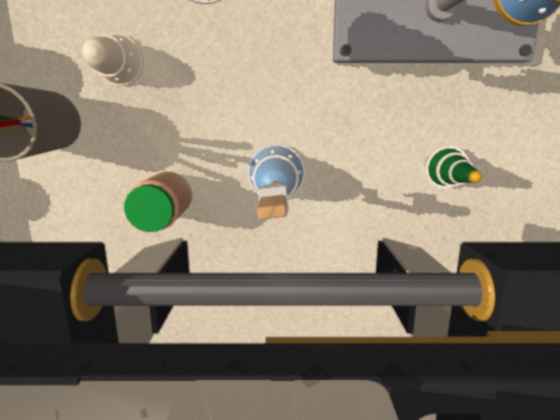

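A's tab top face is centred at about (271,211), which gives world (453,193) with yaw ≈ 0.1. There's no clash with the jar at (152,207). Descend and grip.

Emit:
arm_command(increments=[0,-2,-7.3,40,-5,0,-2,-7.3,90,-5,0,-2,-7.3,121,-5,0.5,-2,-7.3,121,-5,0.7,-2,-7.3,121,-5,0.9,-2,-7.3,121,-5,1,-2,-7.3,121,-5,1,-2,-7.3,121,-5,1,-2,-7.3,121,-5,1,-2,-7.3,121,-5,1,-2,-7.3,121,-5,1,-2,-7.3,121,-5])

```text
time: 16.88
tool_pos: [452.8, 194.0, 149.2]
tcp_rot: [3.141, 0.0, 0.096]
contact_force: [-0.7, 0.4, -0.1]
grip_width: 21.5
```

Emit:
arm_command(increments=[1,0,0,0,0,1,0,0,-5,0,1,0,0,-20,0,1,0,0,-50,0,1,0,0,-85,0,1,0,0,-115,0,1,0,0,-125,0,1,0,0,-125,0,1,0,0,-125,0])

```text
time: 18.0
tool_pos: [452.1, 193.8, 272.9]
tcp_rot: [3.141, 0.003, 0.096]
contact_force: [-0.0, 0.5, -1.8]
grip_width: 21.8
```

```bash
python3 - <<'E'
from h import *
b=avg(10)
E
```

```text
18.5 [452.78 193.95 274.21] [3.14 0.   0.1 ] 21.77059660585202 F [ 0.21  0.25 -1.63  0.02  0.01 -0.01] [0.38 0.44 0.35]
```

A weighs ~1.6 N against B's ~3.5 N, so it needs ≈130 mm. The bar there sits ~16 mm high. Approach.

Emit:
arm_command(increments=[1,10,5,-5,0,1,36,18,-5,2,1,64,32,-5,3,1,92,46,-5,4.9,1,110,55,-5,4.9,1,116.5,58.5,-5,4.9,1,116.5,58.5,-5,4.9,1,116.5,58.5,-5,4.9])

```text
time: 19.5
tool_pos: [573.8, 147.3, 279.5]
tcp_rot: [-3.142, 0.0, 0.011]
contact_force: [-1.5, -0.1, -1.8]
grip_width: 21.6
```

```bash
python3 - <<'E'
from h import *
b=avg(2); o=sensors.get_obs(); im=imaging.capture("wrist"); cv2.imwrite("pics/w6.png",im)
x,y,z=o['tool_pos'];print("lip",proj("wrist",(x+11.5,y,z-11.2-10),o))
for yy in(130,147,190):print(proj("wrist",(634,yy,230+(yy-17)*.12),o))
E
```

```text
19.6 [573.86 147.36 279.67] [-3.14 -0.    0.01] 21.527408558066767 F [ 0.49 -0.12 -1.58 -0.01  0.01 -0.  ] [0.46 0.33 0.76]
lip [280.41 222.92]
[313.23 129.96]
[282.09 129.8 ]
[200.26 129.37]
```

View pics/w6.png

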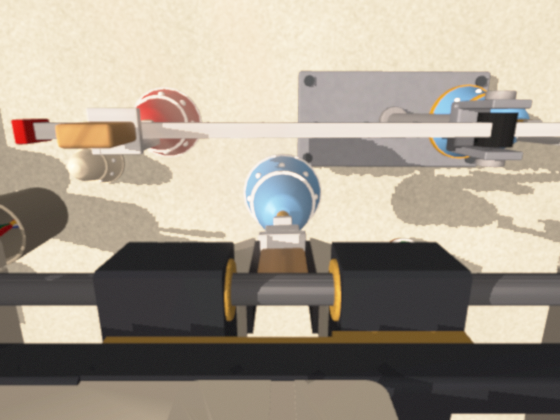

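The bar at row ≈129.5 agrees with x ≈ 634, and the heading is parallel. Red bell +y is clear at (168,122). Advance and lower to just above the bar.

Emit:
arm_command(increments=[1,8,0,0,0,1,20,0,0,0,1,32,0,0,0,1,44,0,0,0,1,54,0,0,0,1,60.5,0,0,0,1,60.5,0,0,0,1,60.5,0,5,0,1,60.5,0,10,0,1,60.5,0,14,0,1,60.5,0,16,0,1,60.5,0,17,0,1,60.5,0,17,0,1,60.5,0,17,0])

```text
time: 21.4
tool_pos: [634.9, 147.6, 262.4]
tcp_rot: [3.142, -0.0, 0.011]
contact_force: [-0.4, -0.6, -0.5]
grip_width: 21.8
```

```bash
python3 - <<'E'
from h import *
b=avg(4); cv2.imwrite("pics/s6.png",b); tilt(b); print(red(b))
E
```

```text
21.6 [634.89 147.59 262.4 ] [ 3.14 -0.    0.01] 21.807481082327726 F [-0.54  0.03 -1.56  0.03  0.02 -0.  ] [0.78 0.25 0.26]
dv px [[np.float64(8.35), np.float64(8.25)], [np.float64(-7.19), np.float64(-6.83)], [np.float64(-11.73)]] tilt~ left/66, -right/74
[(8, array([181.5, 171.5])), (132, array([198.08, 202.86])), (111, array([201.05, 214.57])), (39, array([340.38, 231.72])), (195, array([325.69, 255.98])), (162, array([326.69, 270.17]))]
```

Emit:
arm_command(increments=[1,0,0,1,0,1,0,0,2,0,1,0,0,3,0,1,0,0,4,0,1,0,0,5,0,1,0,0,6,0,1,0,0,7,0,1,0,0,8,0,1,0,0,9,0,1,0,0,10,0,1,0,0,11,0,1,0,0,12,0,1,0,0,13,0,1,0,0,14,0,1,0,0,14.7,0,1,0,0,15,0,1,0,0,15,0,1,0,0,15,0])

```text
time: 23.85
tool_pos: [634.9, 147.6, 247.3]
tcp_rot: [3.142, -0.0, 0.011]
contact_force: [-0.7, 1.1, -0.6]
grip_width: 21.9
```

```bash
python3 - <<'E'
from h import *
b=avg(6); cv2.imwrite("pics/s7.png",b); tilt(b)
E
```

```text
24.15 [634.88 147.59 247.31] [ 3.14 -0.    0.01] 22.23019358160926 F [-0.17  0.74 -0.87  0.15  0.02 -0.01] [0.25 0.53 0.68]
dv px [[np.float64(3.25), np.float64(3.41)], [np.float64(-2.66), np.float64(-2.39)], [np.float64(-4.59)]] tilt~ left/66, -right/74
```

Emit:
arm_command(increments=[1,0,0,0.8,0,1,0,0,1.6,0,1,0,0,2.4,0,1,0,0,3.2,0,1,0,0,4,0,1,0,0,4.8,0,1,0,0,5.6,0,1,0,0,6,0,1,0,0,6,0,1,0,0,6,0,1,0,0,6,0])

```text
time: 25.52
tool_pos: [634.9, 147.6, 241.3]
tcp_rot: [3.141, -0.0, 0.011]
contact_force: [-0.3, 1.0, -0.3]
grip_width: 21.9
```

```bash
python3 - <<'E'
from h import *
b=avg(10); cv2.imwrite("pics/s8.png",b); tilt(b)
E
```

```text
26.025 [634.85 147.6  241.3 ] [ 3.14 -0.    0.01] 21.497249188323423 F [-0.24  1.24  0.06  0.23  0.02  0.  ] [0.38 0.66 0.34]
dv px [[np.float64(-0.02), np.float64(0.03)], [np.float64(0.05), np.float64(0.06)], [np.float64(-0.39)]] tilt~ left/66, -right/74
```

The bar reads level and the wrist force is at baseline. Release slowly.

Emit:
arm_command(increments=[0.8,0,-0.2,0,0,0.77,0,-0.2,0,0,0.76,0,-0.2,0,0,0.75,0,-0.2,0,0,0.74,0,-0.2,0,0,0.73,0,-0.2,0,0,0.72,0,-0.2,0,0,0.7,0,-0.2,0,0,0.68,0,-0.2,0,0,0.65,0,-0.2,0,0,0.62,0,-0.2,0,0,0.6,0,-0.2,0,0])

```text
time: 27.52
tool_pos: [634.9, 147.8, 241.3]
tcp_rot: [3.142, -0.0, 0.011]
contact_force: [0.0, 0.2, -0.4]
grip_width: 36.1
```

```bash
python3 - <<'E'
from h import *
b=avg(16); cv2.imwrite("pics/s9.png",b); tilt(b)
E
```

```text
28.325 [634.87 147.79 241.3 ] [ 3.14 -0.    0.01] 36.90298420728733 F [0.12 0.11 0.25 0.03 0.01 0.01] [0.65 0.44 0.52]
dv px [[np.float64(-0.02), np.float64(0.02)], [np.float64(0.01), np.float64(-0.01)], [np.float64(-0.54)]] tilt~ left/66, -right/74
```

Emit:
arm_command(increments=[0.58,0,0,-3,0,0.56,0,0,-15,0,0.56,0,0,-35,0,0.56,0,0,-60,0,0.56,-40,0,-70,0,0.56,-90,0,-80,0,0.56,-130,0,-80,0,0.56,-130,0,-80,0,0.56,-130,0,-80,0,0.56,-130,0,-80,0])

```text
time: 29.58
tool_pos: [505.9, 146.3, 321.1]
tcp_rot: [3.141, -0.0, 0.01]
contact_force: [-0.0, -0.3, 0.2]
grip_width: 40.3
```

```bash
python3 - <<'E'
from h import *
b=avg(8); cv2.imwrite("pics/s10.png",b); tilt(b); print(red(b)); print(red(cv2.imread("pics/scene0.png")))
cv2.imwrite("pics/c3.png",cv2.resize(b[130:290,160:400],None,fx=3,fy=3,interpolation=cv2.INTER_CUBIC))
E
```

```text
29.975 [505.   146.38 321.13] [3.14 0.   0.01] 39.97557193824584 F [-0.04 -0.24  0.22  0.01  0.02 -0.01] [0.41 0.43 0.44]
dv px [[np.float64(0.09), np.float64(0.1)], [np.float64(0.01), np.float64(-0.01)], [np.float64(-0.54)]] tilt~ left/66, -right/74
[(9, array([180.  , 161.67])), (128, array([194.82, 194.6 ])), (101, array([196.7 , 206.42])), (33, array([340.45, 242.91])), (186, array([322.66, 263.18])), (150, array([322.01, 277.  ]))]
[(7, array([179.86, 161.71])), (128, array([194.82, 194.52])), (101, array([196.81, 206.32])), (38, array([340.32, 243.45])), (191, array([322.64, 263.17])), (152, array([321.77, 277.01]))]
```

View pics/c3.png

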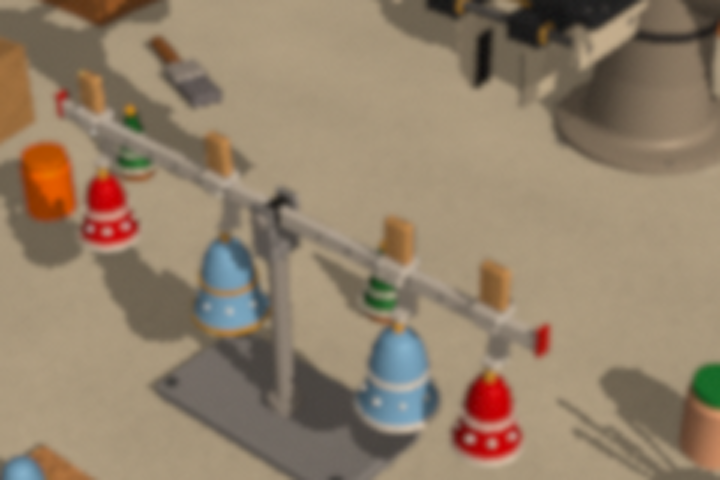

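Both blue bells hang upright, one each side of the post. The red bells are back at their starting pixels within 0.1 px, which means a tilt below about 0.002 rad. Handing in.

```bash
python3 -c "
from plant import ticket; print(ticket.close_job())"
```

```text
the job is handed in; nothing more can be done
None
```

Both blue bells now hang on the bar, let go, with the bar reading level. The job was handed in at about 30 s on the robot's clock.

**What I did:**
- I hung the gold-banded bell (about 3.5 N) about 60 mm right of the post, on the −y side.
- I hung the white-banded bell (about 1.6 N) about 128 mm left of it.
- Each bell was held only by its wooden tab, eased down in steps of about 1 mm or less, and released slowly. No sliding was needed afterwards.

**Last checks:**
- **Level:** in the last scene picture the red bells were within 0.1 px of their starting rows, so the tilt is about 0.002 rad or less. This takes the starting position as level. The largest tilt I saw on the way was 0.12–0.13 rad, with only the first bell on.
- **One disagreement:** the left (+y) end cap's position read 0.54 px off, about 0.006 rad and still inside the limit. I put this down to the white-banded bell no longer standing behind it, since the cap's masked area had also changed.
- **Contact:** the wrist force was back at its no-load level and the arm was well clear. In that picture both bells hang clear of the post and of the red bells.
- **Not checked:** I did not measure the bystanders' positions at the end, nor how fast the bar swung between readings.

One move was refused because of a miscounted list. Nothing moved, and I sent it again corrected.

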